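Dial open the club's lockbox

ROBOT

A 7-joint arm with a two-finger parallel gripper is mounted at the origin on a cart in front of the work surface, level with it; the furniture and walls round the work are solid. World frame = base frame: x ahead of the robot, y to its left, z up, the work surface at z = 0. Lengths are in m, angles in rad, forces in N, time in s.
With the tool pointing down it reaches from about 0.35 to 0.9 m from the base axis. Payload 7.2 kg.
Tool frame: the origin (TCP) lies between the finger pads; the fingertips stand 14 mm ahead of it and the grasp point (between the pads) lies 5 mm behind it (arm.tip_reach is the distance from the TCP to the fingertips, in m); z points along the fingers, y is the line along which they close (so a half turn about z gives the same grasp; the last joint's range is limited). The gripper opens to 85 mm and grips with 20 to 120 N. Pads are 22 mm wide; open, the fingers measure 114 mm over their backs; the gripper's body (76 mm by 85 mm) begins 54 mm behind the grasp point. The pads swing forward as they close: fully open they stand 13 mm farther back than shut.
Start: joints at [-1.325, 0.411, -0.013, 1.596, 0.006, 1.134, -0.082], TCP at [0.193, 0.594, 0.245] pointing down, gripper open.
Joint ranges: [-2.95, 2.95], [-0.29, 1.99], [-1.47, 1.44], [0.14, 2.54], [-1.03, 4.17], [0.13, 1.85], [-2.86, 2.86]. Speed limits (rad/s): [2.39, 2.39, 3.01, 3.01, 3.14, 3.14, 3.14].

INTERFACE

Orientations are given as a 3x3 rotation matrix whose columns are the frame's x, y, z axes.
In Python, from cell import sensors, imaging, job, arm gives the robot as it stands.
- The arm moves only by the tool send_rows, never from a script. Its argument "targets" is a list of rows, each a list of 4 numbers: the shift along the tool's x, y, z in m, then the turn about the tool's z in rad. In form: [[dx, dy, dz, roll], ...]. A call has 1 to 5 rows; each row is the pose to reach, as a shift and turn from the pose commanded when the call began, along the tool's axes at that moment; what a row does not reach only later rows make up. A row lasts 1/12 s, in which the tool goes at most 41.7 mm and 7.16 degrees, less where a joint would pass 70% of its speed; a pose out of reach is approached as far as the arm can. A call with a gripper value outside its range is refused whole. "jaw" is the opening, from -1 (shut) to 1 (fully open), set as the call begins (left out, the last holds). The fingers move at their own pace and stop on an object; "newtons" is the grip in N (left out, the last holds). Time passes only in rows, so rows that repeat a pose let the fingers close. It gives the time, the measured TCP pose, the force, the opening and the grip force at its end, in the units of the state.
- sensors.state(): the state, without advancing time (a new reading comes with each control period).
- imaging.grab_frame(name): name is "side" or "top" or "wrist"; returns the picture (400x640x3 uint8, red, green, blue); there is no depth.
- imaging.get_calibration(name): a dict with "fx", "fy", "cx", "cy" (pixels), "rvec" (rotation vector, rad) and "tvec" (3), from world to camera coordinates, as OpenCV has them. Camera axes: x right, y down, z forward; pixel columns grow to the right and rows downward; lengths in m; the calibration is good to about 2 mm. The wrist camera is an equidistant fisheye: a pixel r from the principal point sees the ray r / f radians off the axis. A picture is of the moment at which its call begins: read the wrist's pose just before it. get_calibration takes no time and is no camera call; for the wrist camera it gives the pose at the moment of the call.
- job.job_done(): hands the job in; it is judged then, once.
The state is a dict: "time": time; "joint_pos": joint angles; "qd": joint speeds; "joint_torque": joint torques, N m; "ee_pos": TCP position; "ee_rot": TCP orientation; "ft_force": force on the tool from outside, world axes, zero at the start; "moment": the same for the moment, N m; "width": finger opening in m; "finger_force": force on a finger pad.
Only numpy, scipy, OpenCV 4.12 (cv2) and the standard library are available. Lean on these libraries where they do the work, as an engineer would, in place of code of your own. Each camera call takes 0.05 s, during which the arm holds its last target. There are 200 camera calls.

TASK

Unlock the green lockbox: its dial is marked like a clock face with 12 in red. Turn the dial left (anticlockwise) to 10 without going past it, then back to the right until you feel it come up against its sprung stop, which lies somewhere between 1 and 3, pushing gently and never forcing it there. Then slide the red bolt tab fully towards the dial, let go, and leave the bottles and the tin where they stand.

Things in the scene. Friction and masses are not known exactly. Their poses are not given: they have to be found in the camera images.
- lockbox: Dark green steel lockbox, fixed to the worktop, 105 (x) x 230 (y) x 55 (z) mm. Origin: centre of its underside; z up, x away from its front, y towards its dial end. Flat top at z = 55 mm; the dial's upright axis at x = 0, y = +55 mm, the bolt at the other end.
- dial: Combination dial: steel skirt, 66 mm in diameter, with a red pointer. Origin: on the axis, at its underside, 57 mm above the worktop; x axis along the pointer. Its yaw in the box's frame is 0 at 12, grows turning left (anticlockwise from above), +60 degrees at 10; starts within 0.3 rad of 12. Friction 0.04 N m (0.09 once it carries the lock's inner wheel); stays where left.
- knob_middle (a point): On the dial's axis, half-way up the round black knurled rubber knob, very grippy (friction about 1.5), that stands on the skirt: 40 mm in diameter, 33 mm high. The point is 78.5 mm above the worktop, 16.5 mm below the knob's top and 16.5 mm above the skirt. Can be gripped from above at any yaw.
- pointer (a point): Outer end of the red pointer on the dial's skirt, 31 mm from the dial's axis, 62 mm above the worktop.
- mark_10 (a point): The white mark 10 on the ring, 41 mm from the dial's axis. The turn left must end at 10 within 8 degrees: the dial carries an inner wheel along to there, and if it goes too far, turning back does not bring the wheel back.
- mark_12 (a point): The long red mark 12 on the fixed black ring (92 mm in diameter) round the dial; the point is 41 mm from the dial's axis, on the box's +x side. 12 marks, 30 degrees apart, stand as on a clock face seen from above: 3 lies towards the box's -y, 9 towards its +y.
- lock_stop: Sprung stop hidden in the box (this pose is the dial's axis, not the stop's angle). Met turning right at 31 to 89 degrees right of 12, different every time. There the moment rises by about 0.03 N m per 0.01 rad; it acts 20 mm from the axis: over 20 N (0.4 N m) is forcing. Once let go, its spring sets the dial back to where it was met; only within 0.09 rad of that is the bolt free.
- bolt (a joint): Travel of the bolt, m: 0 shot (locked), 0.024 fully drawn towards the dial. Slides along the box's +y with 2 N of friction; blocked after 3 mm unless the lock is dialled.
- bolt_tab (a point): Centre of the bolt's upright red tab, 14 (x) x 20 (y) x 26 (z) mm, 74 mm above the worktop: top at 87 mm, foot at 61 mm, on a flat steel bar 24 mm wide. In the box's frame at x = 0, y = -52 mm when shot, -28 mm when drawn; nothing beside it in x stands higher than 61 mm.
- glue_bottle_mid (a point): White glue bottle with a blue cap, 32 mm across, 83 mm high, standing beyond the bolt end of the box; point on its axis 40 mm up. Bystander.
- oil_bottle_mid (a point): Small cream oil bottle with a red spout, 25 mm across, 85 mm high, standing beyond the dial end; point on its axis 40 mm up. Bystander.
- screw_tin_mid (a point): Round tin, 54 mm across, 21 mm high, beyond the dial end; point on its axis 10 mm up. Bystander.

How it is judged:
On the way, in this order (a step that is already met when the one before it is completed fails the run):
1. the dial's pointer has been turned left to 10 (within about 9 degrees) (horizontal distance between pointer and mark_10 below 0.0115 m), for 0.1 s.
2. the dial has been turned right until it rests against its sprung stop (more than 1 N on the stop) (contact force between dial and lock_stop above 1 N), for 0.05 s.
At the end, for the whole second after the job is handed in: The bolt is drawn at least 20 of its 24 mm towards the dial and at rest, and the two bottles and the tin stand within 15 mm of where they stood (value of joint bolt above 0.02 m and velocity of joint bolt below 0.005 m/s and distance of each of glue_bottle_mid, oil_bottle_mid, screw_tin_mid from where it was at the start of the episode below 0.015 m); the robot touches nothing.
It fails at once if the dial is forced against its sprung stop with more than 20 N (0.4 N m at the knob) (contact force between dial and lock_stop above 20 N).
It fails at once if a bottle or the tin is pushed more than 15 mm or knocked over (distance of any of glue_bottle_mid, oil_bottle_mid, screw_tin_mid from where it was at the start of the episode above 0.015 m).
It also fails if it takes over 72 s, if anything falls off the work surface, if the arm or the gripper's body presses on something with over 40 N, if the wrist force passes 120 N, or if a joint passes its speed limit or range.

## Working session

There is one attempt and no reset: what is moved stays moved. The work goes in short steps, Python scripts to look and compute and a tool call to move; the robot and the scene stay as the last step left them, time stands still between calls to the robot, and variables do not carry over. Pictures are saved under pics/ and viewed, at most 10 in all, crops included, and the job is handed in when it is done.

Besides the shell and the picture viewer there is one more tool, called after "Call:" by a JSON object that holds its "method" and its "body". send_rows: Moves the arm, as the interface text tells. Its arguments: {"type":"object","properties":{"targets":{"type":"array","items":{"type":"array","items":{"type":"number"}}},"jaw":{"type":"number"},"newtons":{"type":"number"}},"required":["targets"]}

```bash
mkdir -p pics; ls; python3 - <<'E'
from cell import sensors, imaging
import cv2,numpy as np
s=sensors.state();print(s)
for n in("top","side"):
    im=imaging.grab_frame(n);cv2.imwrite(f"pics/{n}0.png",im[:,:,::-1]);print(n,imaging.get_calibration(n))
E
```

```text
pics
{'time': 0.0, 'joint_pos': array([-1.325199  ,  0.41191412, -0.01270443,  1.59707076,  0.00560137,
        1.13430712, -0.08216904]), 'qd': array([-0.00089455,  0.00093772,  0.0026693 ,  0.00197293, -0.00094375,
       -0.00011278, -0.00119016]), 'joint_torque': array([-6.24489112e-04, -6.00627780e+01,  6.81785177e-01, -2.99418712e+01,
        1.38431278e-02,  1.03807574e-02,  1.74646414e-05]), 'ee_pos': array([0.19281317, 0.59399959, 0.24443331]), 'ee_rot': array([[-9.51183559e-01,  3.08625469e-01, -3.95507359e-04],
       [ 3.08625698e-01,  9.51182194e-01, -1.61604190e-03],
       [-1.22552131e-04, -1.65921622e-03, -9.99998616e-01]]), 'ft_force': array([0.93671605, 0.11255341, 0.7365256 ]), 'moment': array([ 0.02162316, -0.02175992, -0.01277595]), 'finger_force': 0.0, 'width': 0.0856156584134719}
top {'fx': 509.9037490902296, 'fy': 509.9037490902296, 'cx': 315.4825874717394, 'cy': 205.37000054939307, 'rvec': array([ 2.08149392, -2.14801176,  0.22049028]), 'tvec': array([0.05939298, 0.48946392, 0.97481867])}
side {'fx': 428.57152369328844, 'fy': 428.57152369328844, 'cx': 312.01572162635836, 'cy': 194.36856726031723, 'rvec': array([ 2.05788524, -0.24131289,  0.1480287 ]), 'tvec': array([-0.45086295,  0.15902972,  0.83039052])}
```

View pics/top0.png

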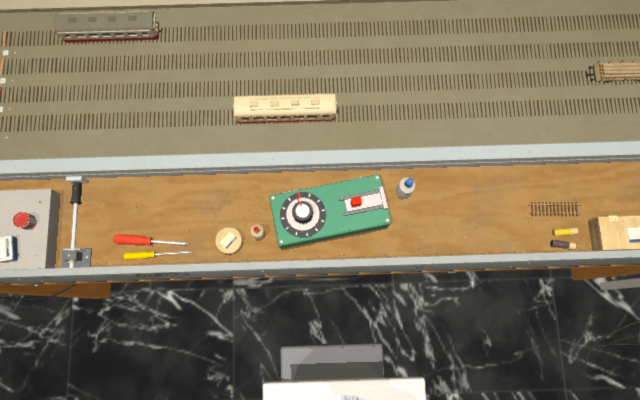

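View pics/side0.png

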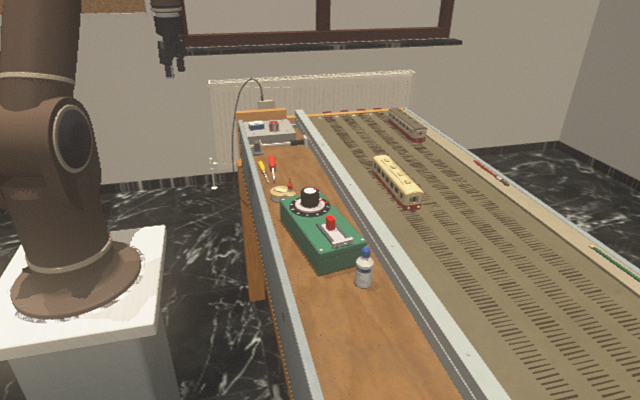

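Top view: the box has its dial at about (303,212) and red tab at (356,201). The glue bottle is at (406,187), the oil bottle at (257,232) and the tin at (229,241). The side view agrees.

```bash
cat > h.py <<'E'
import cv2,numpy as np
from cell import sensors, imaging
def ray(n,uv,cal=None):
    c=cal or imaging.get_calibration(n)
    R=cv2.Rodrigues(np.array(c['rvec']))[0];o=-R.T@np.array(c['tvec'])
    p=(np.array(uv,float)-[c['cx'],c['cy']])/c['fx']
    if n=='wrist':
        r=np.hypot(*p);d=np.r_[p*(np.sin(r)/max(r,1e-9)),np.cos(r)]
    else:d=np.r_[p,1]
    return o,R.T@d
def onz(n,uv,z,cal=None):
    o,d=ray(n,uv,cal);return o+d*(z-o[2])/d[2]
def blobs(m,amin=6):
    k,l,s,c=cv2.connectedComponentsWithStats(m.astype(np.uint8))
    return [(c[i].round(1),s[i][4]) for i in range(1,k) if s[i][4]>=amin]
E
python3 - <<'E'
from h import *
im=cv2.imread('pics/top0.png');hsv=cv2.cvtColor(im,cv2.COLOR_BGR2HSV)
H,S,V=cv2.split(hsv)
red=((H<6)|(H>174))&(S>150)&(V>90)
for b in blobs(red):
    if 240<b[0][0]<420: print('red',b,onz('top',b[0],.062),onz('top',b[0],.087))
g=((H>60)&(H<90)&(S>90)).astype(np.uint8)
cs,_=cv2.findContours(g,0,2);c=max(cs,key=cv2.contourArea)
h=np.array([onz('top',p[0],.055)[:2] for p in cv2.convexHull(c)],np.float32)
print('box top rect',cv2.minAreaRect(h))
for n,uv,z in(('glue',(407,182),.083),('oil',(257,231),.085),('tin',(228,241),.021)):print(n,onz('top',uv,z))
dk=((V<60)).astype(np.uint8);
for b in blobs(dk,20):
    if 270<b[0][0]<390 and 170<b[0][1]<250: print('dark',b,onz('top',b[0],.056),onz('top',b[0],.095))
cr=cv2.resize(im[160:260,220:420],None,fx=4,fy=4,interpolation=cv2.INTER_CUBIC);cv2.imwrite('pics/topc.png',cr)
E
```

```text
red (array([279.5, 121. ]), np.int32(6)) [0.66819568 0.11247349 0.062     ] [0.65848341 0.11090933 0.087     ]
red (array([251., 122.]), np.int32(7)) [0.66786563 0.17109842 0.062     ] [0.65816168 0.16805677 0.087     ]
red (array([298.2, 195.5]), np.int32(11)) [0.50984027 0.07787473 0.062     ] [0.50411896 0.07718254 0.087     ]
red (array([355.9, 201.1]), np.int32(81)) [ 0.49480115 -0.0366295   0.062     ] [ 0.48945886 -0.03443589  0.087     ]
red (array([255.8, 229. ]), np.int32(21)) [0.44487998 0.16293516 0.062     ] [0.44079583 0.16009924 0.087     ]
box top rect ((0.4787275195121765, 0.015723690390586853), (0.10614249855279922, 0.22548656165599823), 9.584794998168945)
glue [ 0.5254871  -0.13689269  0.083     ]
oil [0.43716299 0.15805203 0.085     ]
tin [0.42859796 0.22444502 0.021     ]
dark (array([303.6, 219.9]), np.int32(27)) [0.46116978 0.06853613 0.056     ] [0.45420022 0.06782776 0.095     ]
```

View pics/topc.png

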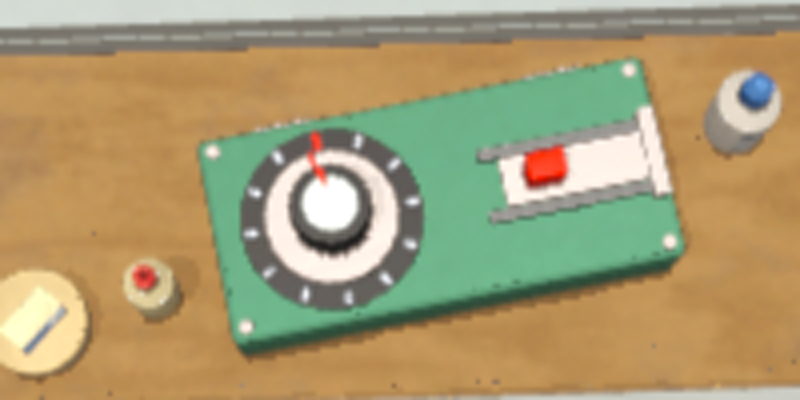

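The crop shows the ring centre at about (332,219), the red pointer almost at mark 12 at (316,137), corner screws, and the tab at (546,166).

```bash
cat >> h.py <<'E'
def delta(p,yaw):  # shift in tool axes + roll, to TCP p with tool y at world angle yaw
    s=sensors.state();R=s['ee_rot'];d=R.T@(np.array(p)-s['ee_pos'])
    cur=np.arctan2(R[1,1],R[0,1]);r=-(yaw-cur);r=(r+np.pi/2)%np.pi-np.pi/2
    return np.round(d,4),round(float(r),4)
E
python3 - <<'E'
from h import *
P=[onz('top',(220+(x+.5)/4-.5,160+(y+.5)/4-.5),.0555)[:2] for x,y in((212,152),(629,70),(246,327),(670,241))]
P=np.array(P);c=P.mean(0);y=(P[0]-P[1]+P[2]-P[3]);x=P[0]-P[2]+P[1]-P[3]
yaw=np.arctan2(-y[0],y[1]);print(P,c,np.degrees(yaw),np.degrees(np.arctan2(x[1],x[0])))
R=np.array([[np.cos(yaw),-np.sin(yaw)],[np.sin(yaw),np.cos(yaw)]])
print('dial',c+R@[0,.055],'tab',c+R@[0,-.052],'ring',onz('top',(220+332.5/4-.5,160+219.5/4-.5),.057))
d=c+R@[0,.055];print(delta([d[0]-.03,d[1]-.0,.2],yaw))
E
```

```text
[[ 0.50857153  0.12944635]
 [ 0.54443047 -0.08197269]
 [ 0.41969159  0.11396946]
 [ 0.45608626 -0.09743216]] [0.48219496 0.01600274] 9.697306807699636 9.901819660792901
dial [0.47293059 0.07021687] tab [ 0.490954   -0.03525425] ring [0.47220913 0.07015887 0.057     ]
(array([-0.3996, -0.421 ,  0.0452]), 1.0877)
```

Call:
{"method": "send_rows", "body": {"targets": [[-0.026,-0.028,0,0],[-0.053,-0.056,0,0],[-0.08,-0.084,0,0],[-0.107,-0.112,0,0],[-0.134,-0.14,0,0]]}}

```text
time: 0.52
ee_pos: [0.2775, 0.418, 0.2449]
ee_rot: [[-0.951, 0.308, -0.0], [0.308, 0.951, -0.001], [0.0, -0.001, -1.0]]
ft_force: [0.8, -0.1, 0.3]
width: 0.0853
finger_force: 0.0
```

Call:
{"method": "send_rows", "body": {"targets": [[-0.026,-0.028,0,0],[-0.053,-0.056,0,0],[-0.08,-0.084,0,0],[-0.107,-0.112,0,0],[-0.134,-0.14,0,0]]}}

```text
time: 0.93
ee_pos: [0.3617, 0.2435, 0.2452]
ee_rot: [[-0.951, 0.309, -0.0], [0.309, 0.951, 0.0], [0.0, 0.0, -1.0]]
ft_force: [0.6, 1.3, 0.6]
width: 0.0852
finger_force: 0.0
```

Call:
{"method": "send_rows", "body": {"targets": [[-0.026,-0.028,0.01,0.12],[-0.053,-0.056,0.02,0.24],[-0.08,-0.084,0.03,0.36],[-0.107,-0.112,0.04,0.48],[-0.132,-0.14,0.045,0.6]]}}

```text
time: 1.35
ee_pos: [0.4438, 0.0694, 0.1994]
ee_rot: [[-0.606, 0.795, -0.001], [0.795, 0.606, -0.0], [0.0, -0.001, -1.0]]
ft_force: [0.6, -0.1, 0.6]
width: 0.0855
finger_force: 0.0
```

Call:
{"method": "send_rows", "body": {"targets": [[0,0,0,0.12],[0,0,0,0.24],[0,0,0,0.36],[0,0,0,0.48],[0,0,0,0.48]]}}

```text
time: 1.77
ee_pos: [0.4435, 0.0714, 0.2]
ee_rot: [[-0.17, 0.985, -0.001], [0.985, 0.17, -0.0], [-0.0, -0.001, -1.0]]
ft_force: [-0.4, -0.7, 0.7]
width: 0.0856
finger_force: 0.0
```

```bash
python3 - <<'E'
from h import *
s=sensors.state();print(s['time'],s['ee_pos'],s['ee_rot'],s['joint_pos'])
c=imaging.get_calibration('wrist');im=imaging.grab_frame('wrist');cv2.imwrite('pics/w1.png',im[:,:,::-1])
np.save('w1cal.npy',c,allow_pickle=True);print(c)
yaw=.17;print(delta([.4729,.0702,.2],yaw))
R=cv2.Rodrigues(np.array(c['rvec']))[0]
for p in([.4729,.0702,.057],[.491,-.0353,.087]):
    q=R@np.array(p)+c['tvec'];t=np.arctan2(np.hypot(*q[:2]),q[2]);print(q[:2]/np.hypot(*q[:2])*t*c['fx']+[c['cx'],c['cy']])
E
```

```text
1.7667 [0.4435157  0.0713731  0.20002964] [[-1.70473849e-01  9.85362006e-01 -6.19849170e-04]
 [ 9.85362189e-01  1.70473718e-01 -2.58954150e-04]
 [-1.49495588e-04 -6.54920846e-04 -9.99999774e-01]] [-0.68058766  0.16226034  0.46615877  2.08213047 -0.0914567   0.91694455
  0.00736811]
{'fx': 309.70691628693146, 'fy': 309.70691628693146, 'cx': 321.10597786746695, 'cy': 199.03261836471634, 'rvec': array([-2.81166388, -0.24141474, -0.03834986]), 'tvec': array([-0.44921631, -0.03221937,  0.33707425])}
(array([-0.0065,  0.0286,  0.0001]), 0.0091)
[352.04472298 195.40101424]
[350.06847799 308.26801646]
```

View pics/w1.png

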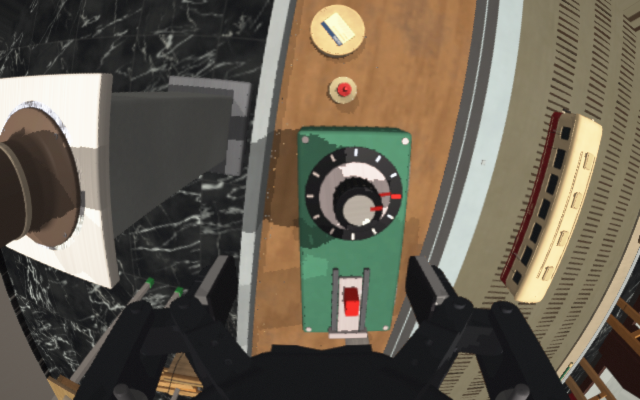

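The wrist view shows the ring centred near (354,194), mark 12 at about (390,196), the pointer at about (378,208), just right of 12, and the tab at (351,301).

```bash
python3 - <<'E'
from h import *
c=np.load('w1cal.npy',allow_pickle=True).item()
im=cv2.imread('pics/w1.png');hsv=cv2.cvtColor(im,cv2.COLOR_BGR2HSV);H,S,V=[x.astype(int) for x in cv2.split(hsv)]
# ring outer: edge where green meets ring
g=(H>60)&(H<90)&(S>90)
hole=np.zeros_like(g);pts=[]
for a in np.radians(np.arange(0,360,4)):
    for r in np.arange(36,62,.5):
        u,v=354+r*np.cos(a),194+r*np.sin(a)
        if g[int(round(v)),int(round(u))]: pts.append(onz('wrist',(u-.25*np.cos(a),v-.25*np.sin(a)),.057,c)[:2]);break
pts=np.array(pts,np.float32);ctr,rad=cv2.minEnclosingCircle(pts);e=cv2.fitEllipse(pts);print('ring',ctr,rad,e)
C=np.array(e[0])
red=((H<8)|(H>172))&(S>130)&(V>90)
for p,a in blobs(red,4):
    if 300<p[0]<410 and 130<p[1]<330:
        q=onz('wrist',p,.060,c)[:2];d=q-C;print(p,a,q,np.hypot(*d),np.degrees(np.arctan2(d[1],d[0])), onz('wrist',p,.087,c)[:2])
cv2.imwrite('pics/w1c.png',cv2.resize(im[140:250,290:420],None,fx=5,fy=5,interpolation=cv2.INTER_CUBIC))
E
```

```text
ring (0.47503861784935, 0.07057127356529236) 0.046997684985399246 ((0.47494444251060486, 0.07056599110364914), (0.09233694523572922, 0.09260068088769913), 33.61474609375)
[391.2 195.2] 92 [0.50865483 0.07760815] 0.034438096785146 11.799501128003262 [0.50077664 0.08495796]
[376.6 208.1] 50 [0.4978386 0.0628352] 0.024164181905698093 -18.658556144421357 [0.49104261 0.07166309]
[350.9 301.6] 378 [ 0.49664097 -0.04671849] 0.11927442569302572 -79.51929989881823 [ 0.48996481 -0.02692933]
```

View pics/w1c.png

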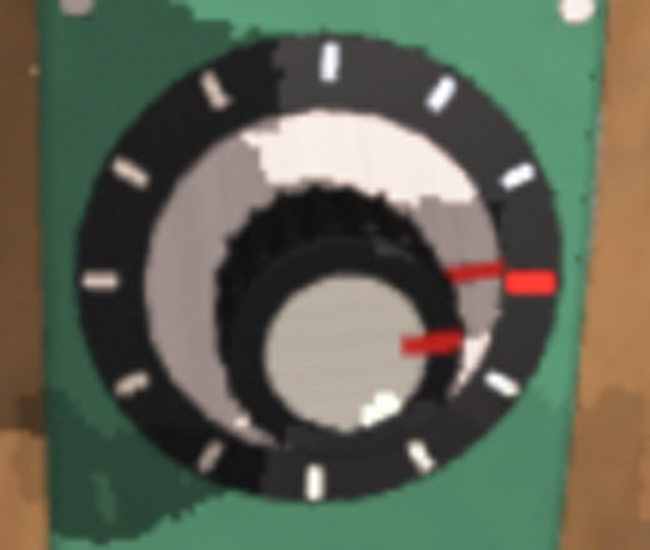

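The crop shows the skirt pointer running from (448,276) to (502,270) and mark 12 centred at (530,283). The second red line, at (430,345), is on the knob top.

```bash
python3 - <<'E'
from h import *
c=np.load('w1cal.npy',allow_pickle=True).item()
C=np.array([.47494,.07057])
f=lambda x,y,z:onz('wrist',(290+(x+.5)/5-.5,140+(y+.5)/5-.5),z,c)[:2]
for n,x,y,z in(('12',530,283,.0575),('ptr tip',501,270,.062),('ptr in',449,276,.062),('9',331,62,.0575),('6',100,280,.0575),('3',314,482,.0575),('kt out',460,342,.095),('kt in',403,347,.095),('knobtop',345,352,.095)):
    d=f(x,y,z)-C;print(n,f(x,y,z).round(4),np.hypot(*d).round(4),np.degrees(np.arctan2(d[1],d[0])).round(1))
print(delta([.474,.0704,.15],.17))
E
```

```text
12 [0.5139 0.0767] 0.0394 9.0
ptr tip [0.5064 0.0794] 0.0327 15.7
ptr in [0.497  0.0766] 0.0228 15.3
9 [0.4682 0.1108] 0.0408 99.6
6 [0.4342 0.0634] 0.0414 -170.1
3 [0.4817 0.0298] 0.0413 -80.6
kt out [0.4931 0.0751] 0.0187 13.9
kt in [0.484  0.0726] 0.0093 12.9
knobtop [0.4747 0.0702] 0.0004 -119.4
(array([-0.0065,  0.0298,  0.0501]), 0.0091)
```

Call:
{"method": "send_rows", "body": {"targets": [[-0.0065,0.03,0.02,0],[-0.0065,0.03,0.05,0],[-0.0065,0.03,0.08,0],[-0.0065,0.03,0.105,0],[-0.0065,0.03,0.119,0]]}}

```text
time: 2.23
ee_pos: [0.4729, 0.0703, 0.0786]
ee_rot: [[-0.181, 0.983, -0.003], [0.983, 0.181, -0.001], [-0.001, -0.004, -1.0]]
ft_force: [0.3, 0.1, -0.1]
width: 0.0852
finger_force: 0.0
```

Call:
{"method": "send_rows", "body": {"targets": [[0,0,0,0],[0,0,0,0],[0,0,0,0],[0,0,0,0],[0,0,0,0]], "jaw": -1, "newtons": 30}}

```text
time: 2.65
ee_pos: [0.4747, 0.0705, 0.0828]
ee_rot: [[-0.177, 0.984, 0.001], [0.984, 0.177, 0.001], [0.001, 0.001, -1.0]]
ft_force: [-1.9, 0.3, 5.8]
width: 0.0393
finger_force: 29.6
```

Call:
{"method": "send_rows", "body": {"targets": [[0,0,0,0],[0,0,0,0],[0,0,0,0],[0,0,0,0],[0,0,0,0]]}}

```text
time: 3.07
ee_pos: [0.4746, 0.0705, 0.0828]
ee_rot: [[-0.177, 0.984, 0.001], [0.984, 0.177, 0.001], [0.001, 0.001, -1.0]]
ft_force: [-2.9, -0.8, 6.8]
width: 0.0391
finger_force: 29.6
```

```bash
python3 - <<'E'
from h import *
s=sensors.state();print({k:s[k] for k in('time','ee_pos','ft_force','moment','width','finger_force','joint_pos')})
E
```

```text
{'time': 3.0667, 'ee_pos': array([0.47464498, 0.07049183, 0.08276728]), 'ft_force': array([-2.88587637, -0.76881179,  6.77447925]), 'moment': array([-0.29109221,  0.69793871,  0.03509882]), 'width': 0.03905771735232777, 'finger_force': 29.625945389270782, 'joint_pos': array([-0.57660259,  0.40771911,  0.4078754 ,  2.12094154, -0.26128049,
        0.65850619,  0.18717235])}
```

Call:
{"method": "send_rows", "body": {"targets": [[0,0,0,-0.1],[0,0,0,-0.2],[0,0,0,-0.3],[0,0,0,-0.4],[0,0,0,-0.5]]}}

```text
time: 3.48
ee_pos: [0.4747, 0.0705, 0.0828]
ee_rot: [[-0.631, 0.776, 0.001], [0.776, 0.631, 0.001], [-0.0, 0.002, -1.0]]
ft_force: [-2.9, -0.5, 5.5]
width: 0.0391
finger_force: 29.6
```

Call:
{"method": "send_rows", "body": {"targets": [[0,0,0,-0.1],[0,0,0,-0.2],[0,0,0,-0.3],[0,0,0,-0.35],[0,0,0,-0.35]]}}

```text
time: 3.9
ee_pos: [0.4747, 0.0706, 0.0827]
ee_rot: [[-0.857, 0.515, 0.001], [0.515, 0.857, 0.001], [-0.001, 0.001, -1.0]]
ft_force: [-3.4, 0.2, 8.6]
width: 0.039
finger_force: 30.0
```

```bash
python3 - <<'E'
from h import *
s=sensors.state();print({k:s[k] for k in('time','ee_pos','ft_force','moment','width','joint_pos')});R=s['ee_rot'];print(np.degrees(np.arctan2(R[1,1],R[0,1])))
c=imaging.get_calibration('wrist');np.save('w2cal.npy',c,allow_pickle=True)
im=imaging.grab_frame('wrist')[:,:,::-1];cv2.imwrite('pics/w2.png',im)
t=imaging.grab_frame('top')[:,:,::-1]
a=cv2.resize(im[130:330,200:440],(800,600)[0:0] or (600,500));b=cv2.resize(t[180:250,265:335],(200,200),interpolation=cv2.INTER_CUBIC)
o=np.zeros((500,800,3),np.uint8);o[:,:600]=a;o[:200,600:]=b;cv2.imwrite('pics/w2c.png',o)
E
```

```text
{'time': 3.9, 'ee_pos': array([0.47474457, 0.07057495, 0.0827388 ]), 'ft_force': array([-3.38256984,  0.23396628,  8.61657076]), 'moment': array([-0.08166604,  0.80669971, -0.00116097]), 'width': 0.039036354575887375, 'joint_pos': array([-0.39879029,  0.38940924,  0.18482169,  2.10967154, -0.11638922,
        0.65019863,  0.89516357])}
59.014981084654146
```

View pics/w2c.png

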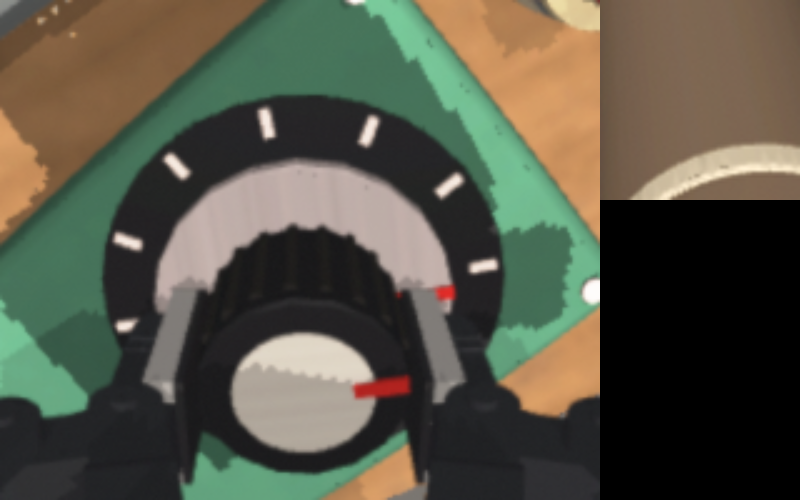

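The pointer tip is at (455,293) and the mark just ahead of it (to its left) is at (483,266). That should be 10; I'll check the angles.

```bash
python3 - <<'E'
from h import *
c=np.load('w2cal.npy',allow_pickle=True).item()
f=lambda x,y,z:onz('wrist',(200+(x+.5)/2.5-.5,130+(y+.5)/2.5-.5),z,c)[:2]
P={n:f(x,y,.0575) for n,x,y in(('a',483,266),('b',449,185),('c',369,131),('d',266,123),('e',176,166))}
C=np.array([.4747,.0704])
P['tip']=f(455,293,.062);P['kt_out']=f(409,385,.095);P['kt_in']=f(355,392,.095);P['knob']=f(305,393,.095)
for n,p in P.items():
    d=p-C;print(n,p.round(4),np.hypot(*d).round(4),(np.degrees(np.arctan2(d[1],d[0]))).round(1))
E
```

```text
a [0.4894 0.1091] 0.0414 69.2
b [0.468  0.1112] 0.0413 99.3
c [0.4488 0.1022] 0.041 129.2
d [0.4363 0.0848] 0.041 159.5
e [0.4344 0.0634] 0.0409 -170.2
tip [0.4895 0.1009] 0.0339 64.1
kt_out [0.4837 0.0877] 0.0195 62.4
kt_in [0.4798 0.0786] 0.0096 57.9
knob [0.4753 0.0707] 0.0006 27.1
```

Call:
{"method": "send_rows", "body": {"targets": [[0,0,0,-0.04],[0,0,0,-0.08],[0,0,0,-0.09],[0,0,0,-0.09],[0,0,0,-0.09]]}}

```text
time: 4.42
ee_pos: [0.4748, 0.0706, 0.0828]
ee_rot: [[-0.898, 0.439, 0.001], [0.439, 0.898, 0.001], [-0.001, 0.001, -1.0]]
ft_force: [-3.6, -0.4, 8.6]
width: 0.0391
finger_force: 30.2
```

```bash
cat > st.py <<'E'
from h import *
s=sensors.state();R=s['ee_rot'];print(s['time'],s['ee_pos'].round(4),s['ft_force'].round(1),s['moment'].round(3),s['width'].round(4),'dial',round(float(np.degrees(np.arctan2(R[1,1],R[0,1])))+4.9-9.6,2),'tau7',s['joint_torque'][6].round(3),'q7',s['joint_pos'][6].round(3))
E
python3 - <<'E'
import st
from h import *
c=imaging.get_calibration('wrist');im=imaging.grab_frame('wrist')[:,:,::-1]
H,S,V=[x.astype(int) for x in cv2.split(cv2.cvtColor(np.ascontiguousarray(im),cv2.COLOR_BGR2HSV))]
for p,a in blobs(((H<8)|(H>172))&(S>130)&(V>90),4):
    for z in(.062,.095):
        q=onz('wrist',p,z,c)[:2]-[.4747,.0704]
        if np.hypot(*q)<.045:print(p,a,z,np.hypot(*q),np.degrees(np.arctan2(q[1],q[0]))-9.5)
E
```

```text
Traceback (most recent call last):
  File "st.py", line 2, in <module>
    s=sensors.state();R=s['ee_rot'];print(s['time'],s['ee_pos'].round(4),s['ft_force'].round(1),s['moment'].round(3),s['width'].round(4),'dial',round(float(np.degrees(np.arctan2(R[1,1],R[0,1])))+4.9-9.6,2),'tau7',s['joint_torque'][6].round(3),'q7',s['joint_pos'][6].round(3))
                                                                                                                     ^^^^^^^^^^^^^^^^
AttributeError: 'float' object has no attribute 'round'
```

```bash
sed -i "s/s\['width'\].round(4)/round(s['width'],4)/" st.py
python3 - <<'E'
import st
from h import *
c=imaging.get_calibration('wrist');im=imaging.grab_frame('wrist')[:,:,::-1]
H,S,V=[x.astype(int) for x in cv2.split(cv2.cvtColor(np.ascontiguousarray(im),cv2.COLOR_BGR2HSV))]
for p,a in blobs(((H<8)|(H>172))&(S>130)&(V>90),4):
    for z in(.062,.095):
        q=onz('wrist',p,z,c)[:2]-[.4747,.0704]
        if np.hypot(*q)<.045:print(p,a,z,np.hypot(*q),np.degrees(np.arctan2(q[1],q[0]))-9.5)
E
```

```text
4.4167 [0.4748 0.0706 0.0828] [-3.6 -0.4  8.6] [-0.085  0.861 -0.013] 0.0391 dial 59.23 tau7 0.04 q7 0.967
[378.1 246.7] 39 0.062 0.03185735065449082 60.08318499464254
[378.1 246.7] 39 0.095 0.031971029978037885 93.57026610213612
[353.3 284.7] 146 0.062 0.028958511032880108 5.605788821771434
[353.3 284.7] 146 0.095 0.014947964822764875 57.16606243385212
[360.5 299.1] 14 0.062 0.04044549630937953 0.7964493877688668
[360.5 299.1] 14 0.095 0.0202859170290131 32.135028167944036
```

Call:
{"method": "send_rows", "body": {"targets": [[0,0,0,0.1],[0,0,0,0.2],[0,0,0,0.3],[0,0,0,0.4],[0,0,0,0.5]]}}

```text
time: 4.88
ee_pos: [0.4747, 0.0705, 0.0827]
ee_rot: [[-0.574, 0.819, 0.001], [0.819, 0.574, 0.001], [-0.0, 0.001, -1.0]]
ft_force: [-4.3, -0.4, 8.0]
width: 0.0393
finger_force: 30.2
```

Call:
{"method": "send_rows", "body": {"targets": [[0,0,0,0.1],[0,0,0,0.2],[0,0,0,0.3],[0,0,0,0.4],[0,0,0,0.5]]}}

```text
time: 5.3
ee_pos: [0.4747, 0.0705, 0.0827]
ee_rot: [[-0.111, 0.994, 0.001], [0.994, 0.111, 0.001], [0.001, 0.001, -1.0]]
ft_force: [-4.0, -0.6, 8.2]
width: 0.0392
finger_force: 30.2
```

Call:
{"method": "send_rows", "body": {"targets": [[0,0,0,0.1],[0,0,0,0.2],[0,0,0,0.3],[0,0,0,0.4],[0,0,0,0.45]]}}

```text
time: 5.72
ee_pos: [0.4746, 0.0705, 0.0827]
ee_rot: [[0.333, 0.943, 0.001], [0.943, -0.333, 0.001], [0.001, 0.0, -1.0]]
ft_force: [-4.5, -1.2, 11.1]
width: 0.0394
finger_force: 30.4
```

```bash
python3 st.py
```

```text
5.7167 [0.4746 0.0705 0.0827] [-4.5 -1.2 11.1] [-0.254  0.922  0.02 ] 0.0394 dial -24.16 tau7 0.045 q7 -0.235
```

Call:
{"method": "send_rows", "body": {"targets": [[0,0,0,0.03],[0,0,0,0.06],[0,0,0,0.06]]}}

```text
time: 5.97
ee_pos: [0.4746, 0.0705, 0.0827]
ee_rot: [[0.386, 0.923, 0.001], [0.923, -0.386, 0.001], [0.001, 0.0, -1.0]]
ft_force: [-4.0, -1.5, 10.5]
width: 0.0393
finger_force: 30.5
```

```bash
python3 st.py
```

```text
5.9667 [0.4746 0.0705 0.0827] [-4.  -1.5 10.5] [-0.285  0.953 -0.083] 0.0393 dial -27.39 tau7 -0.377 q7 -0.281
```

Call:
{"method": "send_rows", "body": {"targets": [[0,0,0,0]]}}

```text
time: 6.05
ee_pos: [0.4746, 0.0705, 0.0827]
ee_rot: [[0.384, 0.923, 0.001], [0.923, -0.384, 0.001], [0.002, 0.0, -1.0]]
ft_force: [-4.9, -2.0, 11.3]
width: 0.0393
finger_force: 30.5
```

```bash
python3 st.py
```

```text
6.05 [0.4746 0.0705 0.0827] [-4.9 -2.  11.3] [-0.268  1.027 -0.092] 0.0393 dial -27.3 tau7 -0.046 q7 -0.279
```

Call:
{"method": "send_rows", "body": {"targets": [[0,0,0,0.02],[0,0,0,0.03],[0,0,0,0.03]]}}

```text
time: 6.3
ee_pos: [0.4746, 0.0705, 0.0827]
ee_rot: [[0.412, 0.911, 0.001], [0.911, -0.412, 0.001], [0.002, 0.0, -1.0]]
ft_force: [-5.0, -1.7, 10.7]
width: 0.0391
finger_force: 30.4
```

```bash
python3 st.py
```

```text
6.3 [0.4746 0.0705 0.0827] [-5.  -1.7 10.7] [-0.295  1.028 -0.05 ] 0.0391 dial -29.04 tau7 -0.116 q7 -0.304
```

Call:
{"method": "send_rows", "body": {"targets": [[0,0,0,0.03],[0,0,0,0.06],[0,0,0,0.06]]}}

```text
time: 6.55
ee_pos: [0.4746, 0.0705, 0.0827]
ee_rot: [[0.467, 0.884, 0.001], [0.884, -0.467, 0.001], [0.002, 0.0, -1.0]]
ft_force: [-4.7, -1.4, 12.2]
width: 0.0391
finger_force: 30.5
```

```bash
python3 st.py
```

```text
6.55 [0.4746 0.0705 0.0827] [-4.7 -1.4 12.2] [-0.289  0.991 -0.039] 0.0391 dial -32.55 tau7 -0.361 q7 -0.353
```

Call:
{"method": "send_rows", "body": {"targets": [[0,0,0,0.02],[0,0,0,0.04],[0,0,0,0.04]]}}

```text
time: 6.8
ee_pos: [0.4746, 0.0705, 0.0827]
ee_rot: [[0.502, 0.865, 0.001], [0.865, -0.502, 0.001], [0.002, -0.0, -1.0]]
ft_force: [-4.5, -1.6, 11.8]
width: 0.0391
finger_force: 30.5
```

```bash
python3 st.py
```

```text
6.8 [0.4746 0.0705 0.0827] [-4.5 -1.6 11.8] [-0.289  0.981 -0.096] 0.0391 dial -34.81 tau7 -0.225 q7 -0.385
```

Call:
{"method": "send_rows", "body": {"targets": [[0,0,0,0.03],[0,0,0,0.05],[0,0,0,0.07],[0,0,0,0.07]]}}

```text
time: 7.13
ee_pos: [0.4746, 0.0705, 0.0827]
ee_rot: [[0.561, 0.828, 0.001], [0.828, -0.561, 0.001], [0.002, -0.0, -1.0]]
ft_force: [-5.8, -1.0, 11.9]
width: 0.0395
finger_force: 30.5
```

```bash
python3 st.py
```

```text
7.1333 [0.4746 0.0705 0.0827] [-5.8 -1.  11.9] [-0.3    1.042  0.007] 0.0395 dial -38.81 tau7 -0.231 q7 -0.44
```

Call:
{"method": "send_rows", "body": {"targets": [[0,0,0,0.03],[0,0,0,0.05],[0,0,0,0.07],[0,0,0,0.07]]}}

```text
time: 7.47
ee_pos: [0.4746, 0.0706, 0.0827]
ee_rot: [[0.617, 0.787, 0.001], [0.787, -0.617, 0.002], [0.002, -0.0, -1.0]]
ft_force: [-4.2, -1.9, 11.9]
width: 0.0391
finger_force: 30.5
```

```bash
python3 st.py
```

```text
7.4667 [0.4746 0.0706 0.0827] [-4.2 -1.9 11.9] [-0.297  1.001 -0.047] 0.0391 dial -42.82 tau7 -0.23 q7 -0.496
```

Call:
{"method": "send_rows", "body": {"targets": [[0,0,0,0.03],[0,0,0,0.05],[0,0,0,0.07],[0,0,0,0.07]]}}

```text
time: 7.8
ee_pos: [0.4746, 0.0706, 0.0827]
ee_rot: [[0.671, 0.742, 0.001], [0.742, -0.671, 0.002], [0.002, -0.0, -1.0]]
ft_force: [-4.9, -1.6, 11.7]
width: 0.0392
finger_force: 30.5
```

```bash
python3 st.py
```

```text
7.8 [0.4746 0.0706 0.0827] [-4.9 -1.6 11.7] [-0.259  1.098 -0.014] 0.0392 dial -46.83 tau7 -0.229 q7 -0.552
```

Call:
{"method": "send_rows", "body": {"targets": [[0,0,0,0.03],[0,0,0,0.05],[0,0,0,0.07],[0,0,0,0.07]]}}

```text
time: 8.13
ee_pos: [0.4746, 0.0705, 0.0827]
ee_rot: [[0.721, 0.693, 0.001], [0.693, -0.721, 0.002], [0.002, -0.001, -1.0]]
ft_force: [-5.1, -0.3, 12.4]
width: 0.0387
finger_force: 30.5
```

```bash
python3 st.py
```

```text
8.1333 [0.4746 0.0705 0.0827] [-5.1 -0.3 12.4] [-0.317  1.035 -0.066] 0.0387 dial -50.85 tau7 -0.229 q7 -0.607
```

Call:
{"method": "send_rows", "body": {"targets": [[0,0,0,0.03],[0,0,0,0.05],[0,0,0,0.07],[0,0,0,0.07]]}}

```text
time: 8.47
ee_pos: [0.4745, 0.0706, 0.0827]
ee_rot: [[0.768, 0.641, 0.001], [0.641, -0.768, 0.002], [0.001, -0.001, -1.0]]
ft_force: [-6.4, -2.0, 11.5]
width: 0.0392
finger_force: 30.6
```

```bash
python3 st.py
```

```text
8.4667 [0.4745 0.0706 0.0827] [-6.4 -2.  11.5] [-0.304  1.052  0.035] 0.0392 dial -54.84 tau7 -0.299 q7 -0.662
```

Call:
{"method": "send_rows", "body": {"targets": [[0,0,0,0.01],[0,0,0,0.02],[0,0,0,0.03],[0,0,0,0.03]]}}

```text
time: 8.8
ee_pos: [0.4745, 0.0705, 0.0827]
ee_rot: [[0.786, 0.618, 0.001], [0.618, -0.786, 0.002], [0.001, -0.001, -1.0]]
ft_force: [-5.3, -2.1, 12.8]
width: 0.0388
finger_force: 30.5
```

```bash
python3 st.py
```

```text
8.8 [0.4745 0.0705 0.0827] [-5.3 -2.1 12.8] [-0.355  1.039  0.091] 0.0388 dial -56.52 tau7 -0.225 q7 -0.686
```

Call:
{"method": "send_rows", "body": {"targets": [[0,0,0,0.01],[0,0,0,0.02],[0,0,0,0.02],[0,0,0,0.02]]}}

```text
time: 9.13
ee_pos: [0.4746, 0.0705, 0.0827]
ee_rot: [[0.798, 0.603, 0.001], [0.603, -0.798, 0.002], [0.002, -0.001, -1.0]]
ft_force: [-5.0, -1.2, 12.1]
width: 0.0393
finger_force: 30.5
```

```bash
python3 st.py
```

```text
9.1333 [0.4746 0.0705 0.0827] [-5.  -1.2 12.1] [-0.337  1.048  0.133] 0.0393 dial -57.63 tau7 -0.163 q7 -0.701
```

Call:
{"method": "send_rows", "body": {"targets": [[0,0,0,-0.02],[0,0,0,-0.045],[0,0,0,-0.045]]}}

```text
time: 9.38
ee_pos: [0.4746, 0.0706, 0.0827]
ee_rot: [[0.769, 0.639, 0.001], [0.639, -0.769, 0.002], [0.002, -0.001, -1.0]]
ft_force: [-5.1, -1.6, 12.4]
width: 0.0385
finger_force: 30.4
```

```bash
python3 st.py
```

```text
9.3833 [0.4746 0.0706 0.0827] [-5.1 -1.6 12.4] [-0.307  1.014  0.054] 0.0385 dial -54.97 tau7 0.201 q7 -0.664
```

Call:
{"method": "send_rows", "body": {"targets": [[0,0,0,0],[0,0,0,0],[0,0,0,0],[0,0,0,0],[0,0,0,0]], "jaw": 1}}

```text
time: 9.8
ee_pos: [0.4746, 0.0705, 0.0814]
ee_rot: [[0.77, 0.639, 0.0], [0.639, -0.77, 0.0], [0.0, 0.0, -1.0]]
ft_force: [0.5, -0.1, -0.1]
width: 0.0855
finger_force: 0.0
```

```bash
python3 st.py
```

```text
9.8 [0.4746 0.0705 0.0814] [ 0.5 -0.1 -0.1] [-0.012  0.031 -0.018] 0.0855 dial -55.01 tau7 -0.006 q7 -0.665
```

Call:
{"method": "send_rows", "body": {"targets": [[0,0,-0.03,0],[0,0,-0.06,0],[0,0,-0.09,0],[0,0,-0.09,0]]}}

```text
time: 10.13
ee_pos: [0.4771, 0.0702, 0.1756]
ee_rot: [[0.77, 0.638, 0.006], [0.638, -0.77, 0.002], [0.006, 0.002, -1.0]]
ft_force: [1.0, 1.0, -0.9]
width: 0.0854
finger_force: 0.0
```

Call:
{"method": "send_rows", "body": {"targets": [[0,0,0,-0.12],[0,0,0,-0.24],[0,0,0,-0.36],[0,0,0,-0.48],[0,0,0,-0.6]]}}

```text
time: 10.55
ee_pos: [0.4743, 0.0705, 0.1711]
ee_rot: [[0.269, 0.963, -0.0], [0.963, -0.269, 0.0], [0.0, -0.0, -1.0]]
ft_force: [-0.0, 0.4, -0.5]
width: 0.0855
finger_force: 0.0
```

Call:
{"method": "send_rows", "body": {"targets": [[0,0,0,-0.12],[0,0,0,-0.24],[0,0,0,-0.36],[0,0,0,-0.44],[0,0,0,-0.44]]}}

```text
time: 10.97
ee_pos: [0.4743, 0.0703, 0.1711]
ee_rot: [[-0.165, 0.986, -0.0], [0.986, 0.165, 0.0], [0.0, -0.0, -1.0]]
ft_force: [0.6, 0.4, -0.5]
width: 0.0854
finger_force: 0.0
```

```bash
python3 st.py; python3 - <<'E'
from h import *
print(delta([.4925,-.035,.081],np.radians(9.6)))
c=imaging.get_calibration('wrist');im=imaging.grab_frame('wrist')[:,:,::-1];cv2.imwrite('pics/w3.png',im)
H,S,V=[x.astype(int) for x in cv2.split(cv2.cvtColor(np.ascontiguousarray(im),cv2.COLOR_BGR2HSV))]
for p,a in blobs(((H<8)|(H>172))&(S>130)&(V>90),20):
    print(p,a,onz('wrist',p,.062,c).round(4),onz('wrist',p,.087,c).round(4))
E
```

```text
10.9667 [0.4743 0.0703 0.1711] [ 0.6  0.4 -0.5] [ 0.013  0.009 -0.021] 0.0854 dial 4.77 tau7 1.477 q7 0.123
(array([-0.1069,  0.0006,  0.0901]), -0.0022)
[306.   79.7] 190 [0.4473 0.1636 0.062 ] [0.4488 0.1622 0.087 ]
[369. 199.] 55 [0.5129 0.0784 0.062 ] [0.5075 0.0859 0.087 ]
[334.2 231.3] 63 [0.4898 0.0454 0.062 ] [0.4868 0.0563 0.087 ]
[321.7 315.2] 444 [ 0.4945 -0.0464  0.062 ] [ 0.491  -0.0259  0.087 ]
```

View pics/w3.png

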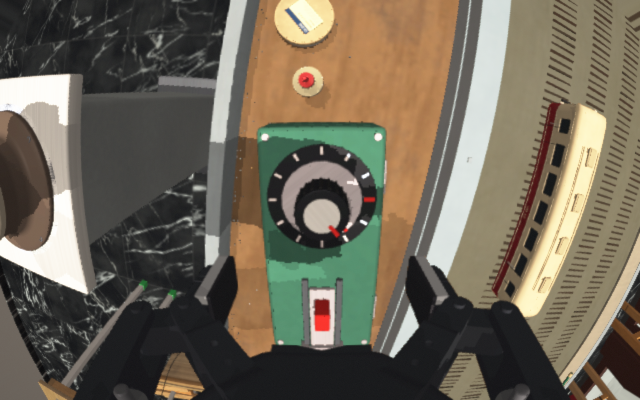

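The view shows the dial pointing between 1 and 2, at about (335,231), and the tab at (322,315). The bystanders are unmoved. Next I go to the tab.

Call:
{"method": "send_rows", "body": {"targets": [[-0.036,0,0,0],[-0.072,0,0,0],[-0.107,0.001,0.01,0],[-0.107,0.001,0.04,0],[-0.107,0.001,0.06,0]]}}

```text
time: 11.43
ee_pos: [0.4929, -0.0375, 0.1104]
ee_rot: [[-0.154, 0.988, 0.001], [0.988, 0.154, -0.001], [-0.001, 0.001, -1.0]]
ft_force: [-0.6, 1.5, -0.8]
width: 0.0856
finger_force: 0.0
```

Call:
{"method": "send_rows", "body": {"targets": [[0,0,0.015,0],[0,0,0.03,0],[0,0,0.03,0]]}}

```text
time: 11.68
ee_pos: [0.491, -0.0351, 0.0788]
ee_rot: [[-0.158, 0.987, -0.004], [0.987, 0.158, -0.001], [-0.0, -0.004, -1.0]]
ft_force: [-0.1, 0.1, -0.2]
width: 0.0858
finger_force: 0.0
```

Call:
{"method": "send_rows", "body": {"targets": [[0,0,0,0],[0,0,0,0],[0,0,0,0],[0,0,0,0],[0,0,0,0]], "jaw": -1, "newtons": 40}}

```text
time: 12.1
ee_pos: [0.4932, -0.0348, 0.082]
ee_rot: [[-0.161, 0.987, 0.001], [0.987, 0.161, 0.0], [0.0, 0.001, -1.0]]
ft_force: [-0.1, 0.3, -0.7]
width: 0.0257
finger_force: 0.0
```

Call:
{"method": "send_rows", "body": {"targets": [[0,0,0,0],[0,0,0,0],[0,0,0,0]]}}

```text
time: 12.35
ee_pos: [0.4927, -0.0349, 0.082]
ee_rot: [[-0.161, 0.987, 0.0], [0.987, 0.161, 0.001], [0.001, 0.0, -1.0]]
ft_force: [-2.5, 0.9, 7.3]
width: 0.0134
finger_force: 41.2
```

Gripped at 13.4 mm, which matches the tab. Now draw it along tool +x, which is box +y.

Call:
{"method": "send_rows", "body": {"targets": [[0.003,0,0,0],[0.006,0,0,0],[0.008,0,0,0],[0.008,0,0,0]]}}

```text
time: 12.68
ee_pos: [0.4914, -0.0273, 0.082]
ee_rot: [[-0.161, 0.987, 0.0], [0.987, 0.161, 0.0], [0.0, 0.0, -1.0]]
ft_force: [-2.2, -1.0, 7.6]
width: 0.0128
finger_force: 41.3
```

It moved 7.7 mm with no resistance, so the lock is free.

Call:
{"method": "send_rows", "body": {"targets": [[0.004,0,0,0],[0.008,0,0,0],[0.012,0,0,0],[0.015,0,0,0],[0.016,0,0,0]]}}

```text
time: 13.1
ee_pos: [0.4887, -0.0115, 0.0819]
ee_rot: [[-0.161, 0.987, 0.0], [0.987, 0.161, 0.0], [0.0, 0.0, -1.0]]
ft_force: [-4.0, -3.5, 7.6]
width: 0.0129
finger_force: 41.3
```

Call:
{"method": "send_rows", "body": {"targets": [[0,0,0,0],[0,0,0,0]]}}

```text
time: 13.27
ee_pos: [0.4887, -0.0114, 0.082]
ee_rot: [[-0.161, 0.987, 0.0], [0.987, 0.161, 0.0], [0.0, 0.0, -1.0]]
ft_force: [-2.8, -0.3, 8.1]
width: 0.013
finger_force: 41.4
```

Call:
{"method": "send_rows", "body": {"targets": [[0,0,0,0],[0,0,0,0],[0,0,0,0],[0,0,0,0],[0,0,0,0]], "jaw": 1}}

```text
time: 13.68
ee_pos: [0.4888, -0.0113, 0.0812]
ee_rot: [[-0.161, 0.987, 0.0], [0.987, 0.161, 0.0], [0.0, 0.0, -1.0]]
ft_force: [0.4, -0.3, 0.7]
width: 0.0727
finger_force: 0.0
```

Call:
{"method": "send_rows", "body": {"targets": [[0,0,-0.03,0],[0,0,-0.06,0],[0,0,-0.09,0],[0,0,-0.11,0],[0,0,-0.11,0]]}}

```text
time: 14.1
ee_pos: [0.4911, -0.0115, 0.1951]
ee_rot: [[-0.161, 0.987, 0.006], [0.987, 0.161, 0.001], [0.0, 0.006, -1.0]]
ft_force: [0.6, 0.1, 0.5]
width: 0.0858
finger_force: 0.0
```

```bash
python3 - <<'E'
from h import *
import st
c=imaging.get_calibration('wrist');im=imaging.grab_frame('wrist')[:,:,::-1]
side=imaging.grab_frame('side')[:,:,::-1]
o=np.zeros((400,800,3),np.uint8);o[:,:400]=im[:,120:520];o[:,400:]=cv2.resize(side[150:300,240:390],(400,400));cv2.imwrite('pics/w4.png',o)
H,S,V=[x.astype(int) for x in cv2.split(cv2.cvtColor(np.ascontiguousarray(im),cv2.COLOR_BGR2HSV))]
for p,a in blobs(((H<8)|(H>172))&(S>130)&(V>90),20): print(p,a,onz('wrist',p,.087,c).round(4))
E
```

```text
14.1 [ 0.4911 -0.0115  0.1951] [0.6 0.1 0.5] [ 0.012 -0.01  -0.056] 0.0858 dial 4.56 tau7 -0.426 q7 0.296
[363.  97.] 55 [0.5098 0.0762 0.087 ]
[331.6 115.6] 99 [0.4887 0.0578 0.087 ]
[317.1 197.2] 476 [ 0.4881 -0.0084  0.087 ]
```

View pics/w4.png

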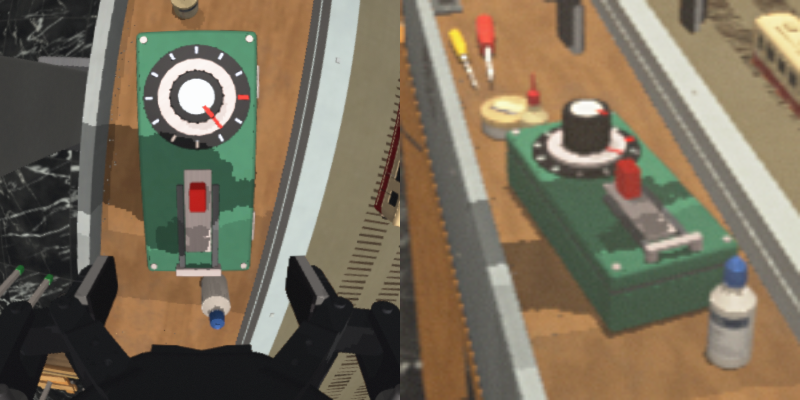

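The picture shows the bolt drawn, with the tab at about (197,197). That is some 24 mm of travel. The dial points between 1 and 2, the bottles stand upright, the tin is in place and the gripper is clear.

```bash
python3 -c "
from cell import job;print(job.job_done())"
```

```text
the job is handed in; nothing more can be done
None
```

I turned the dial left to 10 and then right to its sprung stop (about 54° right of 12), drew the bolt about 24 mm and let go with nothing else moved, and handed the job in at about 14 s of the 72 s; no verdict came back.

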